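# Lift a cover disc from its fixture with a spatula onto the rack

## Task

Swing the keeper bar well clear of the finished aluminium disc in the fixture, then slide the spatula under the disc, lift it out and lower it gently onto the two rails of the rack, so that it sits flat between the four posts. Keep the gripper itself off the disc, draw the spatula out from under it and lay the spatula flat back on its rubber mat. Leave the keeper open and do not disturb the other things on the bench.

Things in the scene. Friction and masses are not known exactly. Their poses are not given: they have to be found in the camera images.
- fixture: dark steel plate, fixed. Origin: underside, below the nest's centre. 150 (x) x 170 (y from -70 to +100) x 10 thick; +x points away from the robot at yaw 0. Two stop pins, 8 diameter, 14 tall above the plate, at x = 36.8, y = +-36.8, stop the disc from being pushed to +x; the -x side is open for the spatula. The keeper's pivot post stands at x = 0, y = 75
- nest (a point): point on the fixture plate's top face (10 above the bench), at the centre of the nest; axes as the fixture. The disc starts within 9 mm of it
- keeper (a joint): angle of the keeper: a flat steel bar, 14 wide, turning level about its post, 6 mm above the disc (28 to 34 above the bench). At 0 it points from the pivot to the fixture's -y, 67 mm long, over the disc; the angle grows clockwise seen from above, up to 1.9; at 1.57 it points to the fixture's -x, clear of the disc. It stays where it is left
- keeper_knob (a point): middle of the black round knob standing on the keeper bar 52 mm from the pivot: 14 diameter, 34 to 66 above the bench; this point at 50
- keeper_pivot (a point): on the keeper's vertical pivot axis, at the same height as keeper_knob
- disc: round aluminium cover disc, 92 diameter, 12 thick, 0.19 kg, origin at the centre of its underside, z up. The flat foot below is 70 diameter; from there the underside rises as a bevel to 6 mm at the rim, so that a thin blade can get under the edge. It lies flat on the fixture plate
- spatula: lifting spatula, 0.14 kg, lying on its mat. Origin on the blade's underside, +x towards the blade tip, z up. Flat steel blade 40 wide, 2.5 thick, from x = -50 to +40; a 12 wide neck rises from x = -48, z = 1 to x = -70, z = 42; straight wooden handle 16 wide (y), 22 tall (z 31 to 53), from x = -67 to -142
- spatula_grip (a point): middle of the spatula's handle, x = -100, y = 0, z = 42 in the spatula's frame, axes as the spatula
- rack: grey rack, fixed. Origin: centre of its underside. Base 130 x 130 x 8; two rails along its x, 110 long, 16 wide (27 to 43 either side of centre), tops 45 above the bench; between them a slot 54 wide, 37 deep, open at both ends and above. Four posts, 8 diameter, stand 15 above the rails at x = +-39.6, y = +-39.6, leaving the disc 6 mm all round
- rack_seat (a point): centre between the four posts at the height of the rail tops (45 above the bench): where the disc's underside centre belongs; axes as the rack
- mat: black rubber mat, fixed, 200 (x) x 100 (y) x 3 thick, origin at the centre of its underside; the spatula lies on it with its origin near x = +45 mm and its handle towards the robot
- holder_a: tall steel tool holder standing, 60 diameter, 130 high; bystander, origin at the centre of its underside
- holder_b: steel tool holder standing, 60 diameter, 120 high; bystander, origin at the centre of its underside
- stub_a: stepped steel shaft standing, 44 diameter, 70 high; bystander, origin at the centre of its underside
- stub_b: stepped steel shaft standing, 44 diameter, 70 high; bystander, origin at the centre of its underside
- oil: white plastic oil bottle, 52 diameter, 130 high; bystander, origin at the centre of its underside
- insert_box: flat black box 75 x 55 x 22 high; bystander, origin at the centre of its underside
- wrench: open-ended wrench lying flat, 150 long; bystander, origin at the centre of its underside
- collar: dark steel ring lying flat, 40 diameter, 14 high; bystander, origin at the centre of its underside
Mind the look-alikes: they are no part of the job. Of the things like the disc, leave any that is green or yellow; of the rest the larger one is meant.

How it is judged:
On the way, in this order (a step that is already met when the one before it is completed fails the run):
1. the keeper is swung clear with the disc still lying in its nest (value of joint keeper above 1.1 rad and horizontal distance between disc and nest below 0.02 m and z of disc in the frame of nest below 0.006 m), for 0.2 s.
2. the disc is carried on the spatula, clear above the fixture (z of disc in the frame of nest above 0.03 m and contact force between disc and spatula above 0.5 N), for 0.2 s.
3. the disc sits flat on the rack's rails between the posts and the spatula is out from under it (horizontal distance between disc and rack_seat below 0.012 m and z of disc in the frame of rack_seat between -0.003 and 0.003 m and angle between disc's own z axis and vertical below 0.05 rad and contact force between spatula and disc below 0.05 N and horizontal distance between spatula and disc above 0.08 m), for 0.2 s.
At the end, for the whole second after the job is handed in: Disc at rest flat on the rails: within 12 mm of rack_seat level, 3 mm in height, tilt under 0.05, clear of the spatula. Keeper past 1.0 rad. Spatula at rest, flat (0.06), blade on the mat: origin within 115 mm along and 60 mm across of its centre, under 7 mm high (horizontal distance between disc and rack_seat below 0.012 m and z of disc in the frame of rack_seat between -0.003 and 0.003 m and angle between disc's own z axis and vertical below 0.05 rad and contact force between spatula and disc below 0.05 N and linear speed of each of disc, spatula below 0.02 m/s and value of joint keeper above 1 rad and z of spatula in the frame of mat below 0.007 m and angle between spatula's own z axis and vertical below 0.06 rad and x of spatula in the frame of mat between -0.115 and 0.115 m and y of spatula in the frame of mat between -0.06 and 0.06 m); the robot touches nothing.
It fails at once if the gripper or arm touches the disc (contact force between any of the fingers, the arm and disc above 0.5 N).
It fails at once if the disc is dropped or slammed onto the rack (over 40 N) (contact force between disc and rack above 40 N).
It fails at once if the disc is tipped over 0.5 rad (angle between disc's own z axis and vertical above 0.5 rad).
It fails at once if another thing on the bench is moved by more than 30 mm (distance of any of holder_a, holder_b, stub_a, stub_b, oil, insert_box, wrench, collar from where it was at the start of the episode above 0.03 m).
It also fails if it takes over 72 s, if anything falls off the work surface, if the arm or the gripper's body presses on something with over 40 N, if the wrist force passes 120 N, or if a joint passes its speed limit or range.

## Robot

A 6-joint arm with a two-finger parallel gripper is mounted at the origin on the work surface. World frame = base frame: x ahead of the robot, y to its left, z up, the work surface at z = 0. Lengths are in m, angles in rad, forces in N, time in s.
With the tool pointing down it reaches from about 0.35 to 0.775 m from the base axis. Payload 7.3 kg.
Tool frame: the origin (TCP) lies midway between the tips of the shut fingers; the grasp point (between the pads) lies 19 mm behind it (tcp_to_grasp is the distance from the TCP to the grasp point, in m); z points along the fingers, y is the line along which they close (so a half turn about z gives the same grasp; the last joint's range is limited). The gripper opens to 92 mm and grips with 3 to 60 N. Pads are 19 mm wide; open, the fingers measure 130 mm over their backs; the gripper's body (75 mm by 190 mm) begins 47 mm behind the grasp point.
Start: joints at [-1.423, 0.342, 1.524, -0, 1.275, -0.146], TCP at [0.152, -0.503, 0.227] pointing down, gripper open.
Joint ranges: [-2.53, 2.53], [-0.77, 2.02], [0.04, 2.7], [-1, 4.14], [0.28, 2.66], [-3.11, 3.11]. Speed limits (rad/s): [2.57, 2.57, 3.14, 3.14, 3.14, 3.14].

## Interface

Orientations are given as [roll, pitch, yaw] about the fixed x, y, z axes, in that order (R = Rz(yaw) Ry(pitch) Rx(roll)).
In Python, from cell import observe, read_camera, calibration, hand_in, tcp_to_grasp gives the robot as it stands.
- The arm moves only by the tool send_rows, never from a script. Its argument "targets" is a list of rows, each a list of 5 numbers: the opening, from 0 (shut) to 1 (fully open), then the shift along the world's x, y, z in m, then the turn about the world's z in rad. A call has 1 to 5 rows; each row shifts and turns the commanded pose from where the row before left it; what a row does not reach is not made up. A row lasts 1/10 s, in which the tool goes at most 50 mm and 8.59 degrees, less where a joint would pass 70% of its speed; a pose out of reach is approached as far as the arm can. A call is refused whole if a number of a shift passes 0.05 or a number of a turn 0.15, either way. A call with a gripper value outside its range is refused whole. The fingers move at their own pace and stop on an object; "grip_force" is the grip in N (left out, the last holds). Time passes only in rows, so rows that do not move let the fingers close. It gives the time, the measured TCP pose, the force, the opening and the grip force at its end, in the units of the state.
- observe(): the state, without advancing time (a new reading comes with each control period).
- read_camera(name): name is "scene" or "top" or "wrist"; returns (picture, depth): 400x640x3 uint8, red, green, blue; 400x640 float32, m along the optical axis (not along the pixel's ray), 0 where there is no reading.
- calibration(name): a dict with "intrinsics" (3x3 intrinsics, pixels), "k1" (the pictures are not rectified: a ray, as slopes to the right and down, at radius r is drawn at 1 + k1 r^2 times it, then the intrinsics apply), "world_to_cam" (4x4, takes a point from world to camera coordinates); the wrist camera has in their place "hand_eye" (4x4, takes a point from camera to tool coordinates, whose origin is the TCP and whose axes are the flange's). Camera axes: x right, y up, looking along -z (the intrinsics and any distortion apply to the point x, -y, -z); pixel columns grow to the right and rows downward; lengths in m; the calibration is good to about 2 mm. A picture is of the moment at which its call begins: read the wrist's pose just before it. calibration takes no time and is no camera call.
- hand_in(): hands the job in; it is judged then, once.
The state is a dict: "time": time; "qpos": joint angles; "qvel": joint speeds; "joint_efforts": joint torques, N m; "tool_pos": TCP position; "tool_rot": TCP orientation; "contact_force": force on the tool from outside, world axes, zero at the start; "torque": the same for the moment, N m; "opening": finger opening in m; "grip_force": force on a finger pad.
Only numpy, scipy, OpenCV 4.12 (cv2) and the standard library are available. Lean on these libraries where they do the work, as an engineer would, in place of code of your own. Each camera call takes 0.05 s, during which the arm holds its last target. There are 200 camera calls.

## Working session

There is one attempt and no reset: what is moved stays moved. The work goes in short steps, Python scripts to look and compute and a tool call to move; the robot and the scene stay as the last step left them, time stands still between calls to the robot, and variables do not carry over. Pictures are saved under pics/ and viewed, at most 10 in all, crops included, and the job is handed in when it is done.

Besides the shell and the picture viewer there is one more tool, called after "Request:" by a JSON object that holds its "api" and its "payload". send_rows: Moves the arm, as the interface text tells. Its arguments: {"type":"object","properties":{"targets":{"type":"array","items":{"type":"array","items":{"type":"number"}}},"grip_force":{"type":"number"}},"required":["targets"]}

```bash
ls; mkdir -p pics
cat > h.py <<'E'
import numpy as np,cv2
from cell import observe,read_camera,calibration,hand_in,tcp_to_grasp
def grab(n,f):
    s=observe();p,d=read_camera(n);np.savez(''+f+'.npz',p=p,d=d,pos=s['tool_pos'],rot=s['tool_rot']);cv2.imwrite('pics/'+f+'.png',p[...,::-1]);return p,d
E
python3 - <<'E'
from h import *
for n in('top','scene'):
    grab(n,n+'0');c=calibration(n);print(n,c)
print(calibration('wrist'),tcp_to_grasp);print(observe())
E
```

```text
pics
top {'intrinsics': array([[431.19633042,   0.        , 323.09686465],
       [  0.        , 431.19633042, 202.44312575],
       [  0.        ,   0.        ,   1.        ]]), 'k1': 0.014919819066288708, 'world_to_cam': array([[-0.02941653, -0.99956125, -0.00346124,  0.03902573],
       [ 0.99704269, -0.02958801,  0.07092548, -0.61409504],
       [-0.07099678, -0.00136462,  0.99747561, -1.20453124],
       [ 0.        ,  0.        ,  0.        ,  1.        ]])}
scene {'intrinsics': array([[507.71494125,   0.        , 318.55961757],
       [  0.        , 507.71494125, 199.26506727],
       [  0.        ,   0.        ,   1.        ]]), 'k1': 0.022944706620118344, 'world_to_cam': array([[ 0.65189793,  0.75824782,  0.00945144, -0.388639  ],
       [-0.59166591,  0.50080554,  0.63176361,  0.31422015],
       [ 0.47430005, -0.41743749,  0.77510348, -1.75885853],
       [ 0.        ,  0.        ,  0.        ,  1.        ]])}
{'intrinsics': array([[285.76179885,   0.        , 321.79343621],
       [  0.        , 285.76179885, 194.25444861],
       [  0.        ,   0.        ,   1.        
[... 375 characters left out ...]
000e+00]])} 0.0188
{'time': 0.1, 'qpos': array([-1.42298937e+00,  3.42659738e-01,  1.52492284e+00, -1.38653856e-05,
        1.27541666e+00, -1.45967296e-01]), 'qvel': array([ 0.00072754, -0.00330332, -0.00209451, -0.0017258 ,  0.00201943,
        0.00114421]), 'joint_efforts': array([ 1.91415580e-03, -4.32004309e+01, -2.44694370e+01,  7.19506200e-02,
        5.25958103e-02, -4.42281407e-05]), 'tool_pos': array([ 0.15200118, -0.50212784,  0.22611053]), 'tool_rot': array([-3.14019910e+00, -1.91468588e-04,  2.93778162e-01]), 'contact_force': array([-0.7005885 ,  0.95970153, -0.75664548]), 'torque': array([-0.07042502,  0.03604231, -0.00958276]), 'grip_force': 0.0, 'opening': 0.0917537436793193}
```

View pics/top0.png

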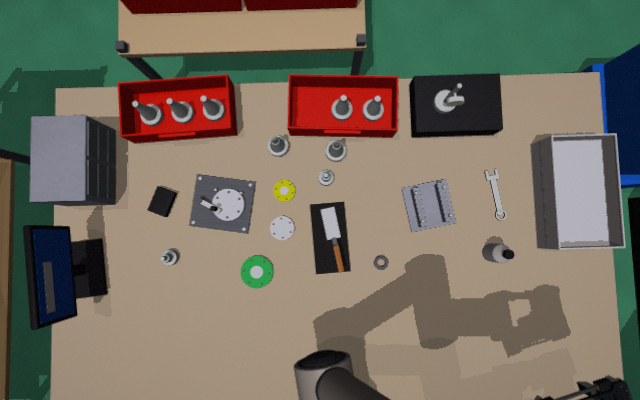

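View pics/scene0.png

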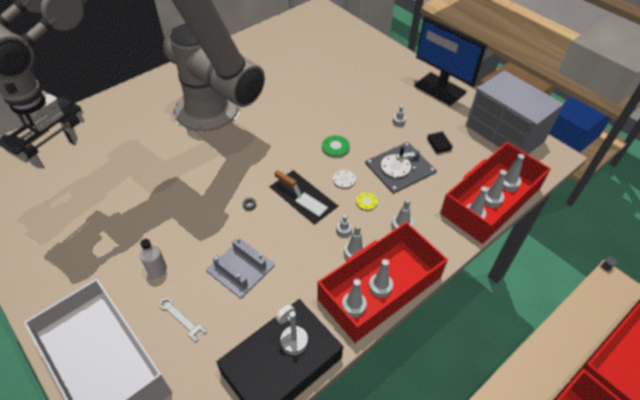

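Top view: the fixture is at (222,203) with a bare disc at about (228,205). Look-alikes are white at (282,228), green at (257,271) and yellow at (284,190). The mat and spatula are at (330,238) and the rack is at (429,205). The disc meant is the larger non-green, non-yellow one, in the fixture at (228,205). I'll confirm that in a crop and get rough positions.

```bash
cat >> h.py <<'E'
from scipy.spatial.transform import Rotation as Ro
def cam(n,f=None):
    c=calibration(n)
    if n=='wrist':
        z=np.load(''+f+'.npz');T=np.eye(4);T[:3,:3]=Ro.from_euler('xyz',z['rot']).as_matrix();T[:3,3]=z['pos'];T=T@c['hand_eye']
    else: T=np.linalg.inv(c['world_to_cam'])
    return c,T
def ray(n,uv,f=None):
    c,T=cam(n,f);uv=np.array(uv,float).reshape(-1,1,2);k=c['k1']
    s=cv2.undistortPoints(uv,c['intrinsics'],np.array([k,0,0,0,0.]))[:,0]
    d=np.c_[s[:,0],-s[:,1],-np.ones(len(s))]@T[:3,:3].T
    return T[:3,3],d
def onz(n,uv,z,f=None):
    o,d=ray(n,uv,f);return o+d*((z-o[2])/d[:,2])[:,None]
def tri(views):
    A=np.zeros((3,3));b=np.zeros(3)
    for n,uv,f in views:
        o,d=ray(n,uv,f);d=d[0]/np.linalg.norm(d[0]);M=np.eye(3)-np.outer(d,d);A+=M;b+=M@o
    p=np.linalg.solve(A,b);return p
def proj(n,P,f=None):
    c,T=cam(n,f);p=(np.c_[np.atleast_2d(P),np.ones(len(np.atleast_2d(P)))]@np.linalg.inv(T).T)[:,:3]
    s=np.c_[p[:,0],-p[:,1]]/-p[:,2:];r2=(s**2).sum(1)
    s=s*(1+c['k1']*r2)[:,None];K=c['intrinsics'];return s*[K[0,0],K[1,1]]+[K[0,2],K[1,2]]
E
python3 - <<'E'
from h import *
p=cv2.imread('pics/top0.png')
cv2.imwrite('pics/crop0.png',cv2.resize(p[140:290,140:340],None,fx=4,fy=4,interpolation=cv2.INTER_CUBIC))
for nm,uv,z in[('fix',(222,203),.01),('disc',(228,205),.022),('knob',(208,204),.066),('white',(282,228),.01),('green',(257,271),.01),('spat tip',(328,207),.005),('handle end',(340,271),.05),('mat',(330,238),.003),('rack',(429,205),.045),('holder1',(278,146),0.03),('h2',(336,150),.03),('stub',(326,177),.03),('collar',(381,262),.01),('stub2',(170,257),.03),('oil',(498,253),.06),('box',(162,201),.02),('wrench',(495,195),.01)]:
    print(nm,onz('top',uv,z).round(3))
E
```

```text
fix [[0.623 0.311 0.01 ]]
disc [[0.616 0.291 0.022]]
knob [[0.617 0.336 0.066]]
white [[0.546 0.141 0.01 ]]
green [[0.426 0.214 0.01 ]]
spat tip [[0.603 0.007 0.005]]
handle end [[ 0.423 -0.02   0.05 ]]
mat [[0.513 0.004 0.003]]
rack [[ 0.597 -0.274  0.045]]
holder1 [[0.78  0.145 0.03 ]]
h2 [[ 0.763 -0.02   0.03 ]]
stub [[0.686 0.01  0.03 ]]
collar [[ 0.441 -0.139  0.01 ]]
stub2 [[0.474 0.453 0.03 ]]
oil [[ 0.46  -0.451  0.06 ]]
box [[0.633 0.479 0.02 ]]
wrench [[ 0.623 -0.472  0.01 ]]
```

View pics/crop0.png

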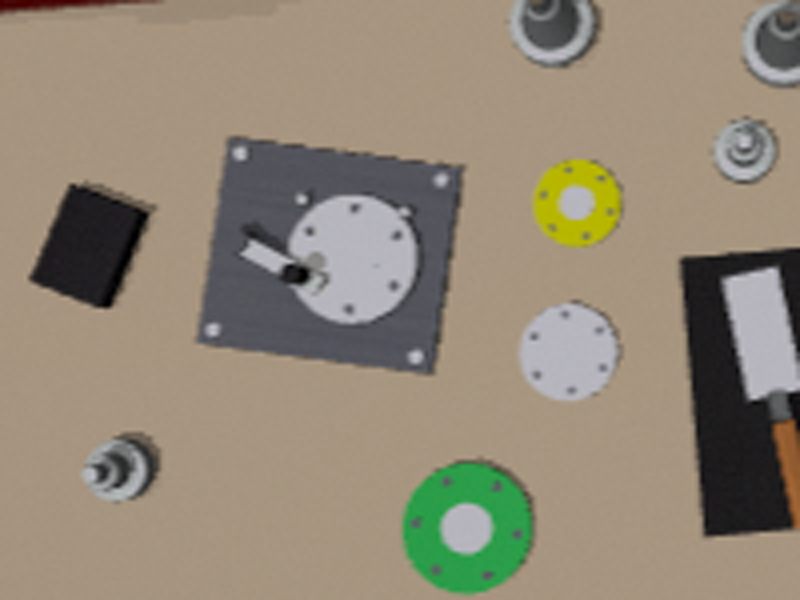

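The crop confirms it: the bare disc in the dark fixture, at crop (352,258), is larger than the white one at (570,350). The green and yellow ones are excluded. The keeper lies partly over the disc, with its knob at about (297,272). Next are wrist views on the way to the fixture.

Request:
{"api": "send_rows", "payload": {"targets": [[1,0.042,0.023,0,-0.03],[1,0.042,0.023,0,-0.03],[1,0.042,0.023,0,-0.03],[1,0.042,0.023,0,-0.03],[1,0.042,0.023,0,-0.03]]}}

```text
time: 0.6
tool_pos: [0.3634, -0.3862, 0.2265]
tool_rot: [-3.141, 0.0, 0.142]
contact_force: [1.4, -0.9, 0.1]
opening: 0.0921
grip_force: 0.0
```

Request:
{"api": "send_rows", "payload": {"targets": [[0,0.042,0.023,0,-0.03],[0,0.042,0.023,0,-0.03],[0,0.042,0.023,0,-0.03],[0,0.042,0.023,0,-0.03],[0,0.02,0.01,0,-0.024]]}}

```text
time: 1.1
tool_pos: [0.5528, -0.2827, 0.226]
tool_rot: [-3.14, 0.0, 0.002]
contact_force: [-0.2, -0.4, 0.3]
opening: 0.0564
grip_force: 0.0
```

Request:
{"api": "send_rows", "payload": {"targets": [[0,0,0,0,0],[0,0,0,0,0]]}}

```text
time: 1.3
tool_pos: [0.5498, -0.2852, 0.226]
tool_rot: [-3.141, 0.002, 0.001]
contact_force: [-0.0, -0.6, -0.2]
opening: 0.0405
grip_force: 0.0
```

```bash
python3 -c "
from h import *
grab('wrist','wr1');s=observe();print(s['time'],s['tool_pos'],s['tool_rot'],s['opening'])"
```

```text
1.35 [ 0.54930585 -0.28577701  0.22626168] [-3.14137009e+00  1.28424075e-03 -6.64483310e-05] 0.03668592623468975
```

Request:
{"api": "send_rows", "payload": {"targets": [[0,-0.01,0.048,0,0],[0,-0.01,0.048,0,0],[0,-0.01,0.048,0,0],[0,-0.01,0.048,0,0],[0,0,0,0,0]]}}

```text
time: 1.85
tool_pos: [0.5078, -0.0897, 0.2274]
tool_rot: [-3.14, 0.001, 0.003]
contact_force: [0.9, 0.9, -0.5]
opening: 0.0004
grip_force: 0.0
```

Request:
{"api": "send_rows", "payload": {"targets": [[0,0,0,0,0],[0,0,0,0,0]]}}

```text
time: 2.05
tool_pos: [0.51, -0.0952, 0.227]
tool_rot: [3.141, -0.001, -0.002]
contact_force: [0.3, -0.1, -0.4]
opening: 0.0005
grip_force: 0.0
```

```bash
python3 -c "
from h import *
grab('wrist','wm1');s=observe();print(s['time'],s['tool_pos'],s['tool_rot'])"
```

```text
2.1 [ 0.51009997 -0.09528768  0.22679998] [ 3.14099800e+00 -2.95845512e-04 -2.37997283e-03]
```

Request:
{"api": "send_rows", "payload": {"targets": [[0,0,0.048,0,0],[0,0,0.048,0,0],[0,0,0.048,0,0],[0,0,0,0,0],[0,0,0,0,0]]}}

```text
time: 2.6
tool_pos: [0.5104, 0.05, 0.2265]
tool_rot: [3.141, 0.0, 0.001]
contact_force: [0.1, -0.4, -0.4]
opening: 0.0003
grip_force: 0.0
```

```bash
python3 -c "
from h import *
grab('wrist','wm2');s=observe();print(s['time'],s['tool_pos'],s['tool_rot'])"
```

```text
2.65 [0.51044227 0.0491509  0.22651022] [ 3.14085351e+00  2.42372265e-04 -1.00598142e-03]
```

Request:
{"api": "send_rows", "payload": {"targets": [[0,0.02,0.048,0,0],[0,0.02,0.048,0,0],[0,0.02,0.048,0,0],[0,0,0.02,0,0],[0,0,0,0,0]]}}

```text
time: 3.15
tool_pos: [0.5686, 0.2093, 0.2258]
tool_rot: [3.142, 0.001, 0.0]
contact_force: [0.1, -0.5, -0.3]
opening: 0.0002
grip_force: 0.0
```

Request:
{"api": "send_rows", "payload": {"targets": [[0,0,0,0,0],[0,0,0,0,0]]}}

```text
time: 3.35
tool_pos: [0.5681, 0.2066, 0.2267]
tool_rot: [3.141, 0.0, -0.003]
contact_force: [-0.1, -0.1, -0.3]
opening: 0.0006
grip_force: 0.0
```

```bash
python3 -c "
from h import *
grab('wrist','wf1');s=observe();print(s['time'],s['tool_pos'],s['tool_rot'])
a=[cv2.imread('pics/%s.png'%n) for n in('wr1','wm1','wm2','wf1')]
cv2.imwrite('pics/mos.png',cv2.resize(np.vstack([np.hstack(a[:2]),np.hstack(a[2:])]),(800,500),interpolation=cv2.INTER_AREA))"
```

```text
3.4 [0.56812053 0.2068289  0.22690724] [ 3.14116293e+00 -8.26716204e-05 -2.86941550e-03]
```

View pics/mos.png

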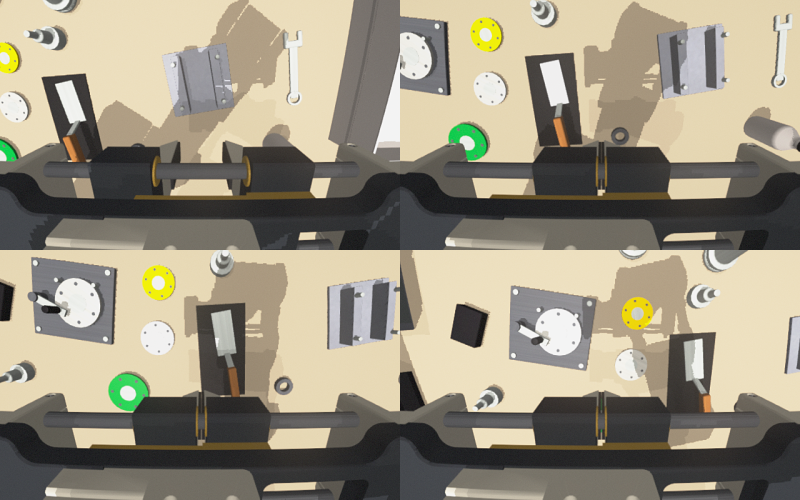

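The mosaic (half scale) shows rack, mat with spatula, and fixture in overlapping views. I'll segment each by colour and height in several views and compare.

```bash
cat >> h.py <<'E'
def cloud(n,f):
    z=np.load(''+f+'.npz');p,d=z['p'],z['d'];v,u=np.mgrid[0:400,0:640]
    o,r=ray(n,np.c_[u.ravel(),v.ravel()],f);P=(o+r*d.ravel()[:,None]);P[d.ravel()==0]=np.nan
    return P.reshape(400,640,3),p
def pick(P,c,R,z0,z1):
    with np.errstate(invalid='ignore'):
        return (np.hypot(P[...,0]-c[0],P[...,1]-c[1])<R)&(P[...,2]>z0)&(P[...,2]<z1)
def rect(Q):
    (c,s,a)=cv2.minAreaRect((Q[:,:2]*1000).astype(np.float32));return np.round([*c,*s,a],1)
E
python3 - <<'E'
from h import *
for f in('wr1','wm1','wm2','wf1','top0'):
    n='top' if f=='top0' else 'wrist'
    P,p=cloud(n,f);hsv=cv2.cvtColor(p,cv2.COLOR_RGB2HSV);print('==',f)
    m=pick(P,(.5,.3-.3),.02,-.1,.1);
    b=pick(P,(.55,-.12),.02,-.1,.1);print('bench z',np.median(P[b][:,2]) if b.any() else None)
    if f!='wf1':
        m=pick(P,(.597,-.274),.09,.038,.05)
        if m.sum()>50: print('rails',rect(P[m]),np.median(P[m][:,2]),m.sum())
        m=pick(P,(.597,-.274),.09,.053,.07).astype(np.uint8)
        k,l,st,ce=cv2.connectedComponentsWithStats(m)
        for i in range(1,k):
            if st[i,4]>4: print(' post',np.nanmean(P[l==i],0).round(4),st[i,4])
        m=pick(P,(.51,.0),.14,.02,.07)&(hsv[...,0]<20)&(hsv[...,1]>100)
        if m.sum()>20: print('handle',rect(P[m]),np.percentile(P[m][:,2],95),m.sum())
    m=pick(P,(.56,0.005),.1,-.005,.02)&(hsv[...,1]<60)&(hsv[...,2]>120)
    if m.sum()>20: print('blade',rect(P[m]),np.median(P[m][:,2]),m.sum())
    m=pick(P,(.52,0.005),.13,-.02,.02)&(hsv[...,2]<60)
    if m.sum()>20: print('mat',rect(P[m]),np.median(P[m][:,2]),m.sum())
    if f in('wm2','wf1','top0'):
        m=pick(P,(.616,.291),.07,.017,.026)&(hsv[...,2]>120)
        if m.sum()>20:
            c,r=cv2.minEnclosingCircle((P[m][:,:2]*1000).astype(np.float32));print('disc',c,r,np.median(P[m][:,2]),m.sum())
        m=pick(P,(.623,.311),.12,.005,.016)
        if m.sum()>20: print('plate',rect(P[m]),np.median(P[m][:,2]),m.sum())
        m=pick(P,(.62,.32),.06,.04,.1)
        print('knob+post',m.sum())
        k,l,st,ce=cv2.connectedComponentsWithStats(m.astype(np.uint8))
        for i in range(1,k):
            if st[i,4]>4: print('  comp',np.nanmean(P[l==i],0).round(4),P[l==i].min(0).round(3),P[l==i].max(0).round(3),st[i,4],ce[i].round(1))
E
```

```text
== wr1
bench z -0.00023083498756823473
rails [ 601.5 -280.7  110.2   86.2   10.1] 0.0447672388509259 2520
 post [ 0.6477 -0.3128  0.059 ] 42
 post [ 0.6341 -0.2361  0.0589] 51
 post [ 0.57   -0.3265  0.0592] 43
 post [ 0.5563 -0.249   0.0586] 43
handle [464.9 -16.4  67.3  17.3  10.1] 0.05638638326980193 946
blade [570.2   6.1 179.4 199.6   5.3] 6.019149838318305e-05 8656
mat [517.7   3.9 198.5 100.9   3.8] 0.002698934442699308 3014
== wm1
bench z -0.00018252451913491896
rails [ 601.7 -281.   110.2   87.8   10.1] 0.044600238669817105 2979
 post [ 0.6472 -0.3117  0.058 ] 73
 post [ 0.6334 -0.2341  0.0585] 58
 post [ 0.5698 -0.3254  0.0583] 54
 post [ 0.5563 -0.2479  0.0582] 50
handle [464.  -15.7  67.4  15.3  10.4] 0.05671839714645113 731
blade [568.    5.2 183.7 199.4   1.3] 0.0001206308216597507 10025
mat [517.1   4.3 197.2  98.1   3.2] 0.0028534550562620553 1589
== wm2
bench z -0.0002553092575574567
rails [ 601.7 -280.3  110.7   88.5   10.1] 0.04446617110502413 2990
 post [ 0.647  -0.3099  0.0548] 26
 post [ 0.6334 -0.2335  0.0577] 70
 post [ 0.5696 -0.3246  0.0575] 55
 post [ 0.555
[... 949 characters left out ...]
9.6   87.2   10.2] 0.04535003484823741 459
 post [ 0.6455 -0.313   0.0588] 9
 post [ 0.6311 -0.2354  0.0606] 8
 post [ 0.5674 -0.3261  0.0601] 9
 post [ 0.5529 -0.2492  0.0598] 8
handle [458.7 -17.   73.5  15.9  10.5] 0.0603644303591788 158
blade [568.1   4.4 181.1 195.4   3.1] 0.00395820177779993 799
mat [515.7   4.9 198.2  96.7   3.4] 0.003698643574397975 1623
disc (623.7727661132812, 295.3390197753906) 52.09661102294922 0.02263203296258942 698
plate [622.7 309.6 229.1 225.5  29.7] 0.010711475219836508 2209
knob+post 43
  comp [0.6358 0.3666 0.0424] [0.63  0.362 0.041] [0.639 0.371 0.043] 6 [199.3 198.2]
  comp [0.6057 0.324  0.0612] [0.6   0.315 0.04 ] [0.612 0.334 0.072] 33 [212.9 208.1]
```

Run:
```python
from h import *
for f in('wr1','wm1','wm2','wf1'):
    P,p=cloud('wrist',f);hsv=cv2.cvtColor(p,cv2.COLOR_RGB2HSV);print('==',f)
    m=pick(P,(.56,0.005),.09,.0038,.012)&(hsv[...,1]<70)&(hsv[...,2]>70)
    if m.sum()>20: print('blade',rect(P[m]),np.percentile(P[m][:,2],[10,50,90]).round(4),m.sum())
    m=pick(P,(.49,-.01),.1,.02,.07)
    if m.sum()>20:
        Q=P[m];print('handle+neck',rect(Q));Q=Q[Q[:,2]>.054];print('handle top',rect(Q),len(Q),np.median(Q[:,2]))
    if f in('wm2','wf1'):
        m=pick(P,(.62,.32),.05,.0645,.1);print('knobtop',P[m].mean(0),m.sum(),rect(P[m]))
        m=(pick(P,(.617,.291),.056,.0195,.0232)).astype(np.uint8)
        cs,_=cv2.findContours(m,cv2.RETR_EXTERNAL,cv2.CHAIN_APPROX_NONE);c=max(cs,key=len)[:,0]
        Q=P[c[:,1],c[:,0],:2]
        from scipy.optimize import least_squares
        r=least_squares(lambda x:np.hypot(Q[:,0]-x[0],Q[:,1]-x[1])-.046,[.617,.291],loss='soft_l1',f_scale=.0005);print('disc',r.x,np.median(abs(r.fun)))
        m=pick(P,(.6336,.3709),.015,.03,.07);print('pivot',P[m].mean(0),P[m][:,2].max(),m.sum())
```

```text
== wr1
blade [557.1  10.4 123.   92.6   0.9] [0.0043 0.0052 0.0063] 1801
handle+neck [470.4 -15.4  81.7  17.3  10.1]
handle top [468.9 -15.7  56.7  17.2   9.6] 433 0.055564567257505915
== wm1
blade [545.5   6.5 143.7 100.5   2.9] [0.0041 0.0052 0.0063] 2416
handle+neck [470.5 -14.5  80.7  15.3  10.4]
handle top [466.7 -15.4  60.9  14.5  11.1] 500 0.05563880951716449
== wm2
blade [545.4   6.7 144.9 100.    3.4] [0.0042 0.0053 0.0064] 2299
handle+neck [473.2 -13.4  76.2  16.2  10.6]
handle top [467.  -14.4  60.8  15.6  10.4] 549 0.0555918018558737
knobtop [0.60828791 0.32489382 0.0656415 ] 99 [608.  324.9  12.7  12.8  40.4]
disc [0.62045968 0.29152193] 0.0008084063612125991
pivot [0.63278948 0.36741243 0.0363675 ] 0.039736069706022226 288
== wf1
blade [549.7   8.  135.2 100.9   2.6] [0.0041 0.0052 0.0063] 2039
handle+neck [481.  -10.9  62.   16.8  11.6]
handle top [477.8 -11.8  39.4  15.9  12.3] 302 0.055570848449118415
knobtop [0.60821706 0.32532022 0.06568646] 107 [608.1 325.2  12.2  12.6  41.2]
disc [0.62041521 0.29203421] 0.001062916414079143
pivot [0.63241731 0.36761678 0.0366203 ] 0.0401180776162498 272
```

Request:
{"api": "send_rows", "payload": {"targets": [[0.4,0.01,0.03,0,0.15],[0.4,0.01,0.03,0,0.15],[0.4,0.01,0.03,0,0.15],[0.4,0.01,0.03,0,0.15],[0.4,0,0,0,0.15]]}}

```text
time: 3.9
tool_pos: [0.6083, 0.3309, 0.2261]
tool_rot: [-3.141, -0.001, 0.757]
contact_force: [-0.6, -1.0, -1.0]
opening: 0.0347
grip_force: 0.0
```

Request:
{"api": "send_rows", "payload": {"targets": [[0.4,0,0,0,0.15],[0.4,0,0,0,0],[0.4,0,0,0,0]]}}

```text
time: 4.2
tool_pos: [0.6081, 0.3278, 0.227]
tool_rot: [3.141, -0.0, 0.894]
contact_force: [-0.1, -0.8, -0.6]
opening: 0.0367
grip_force: 0.0
```

Request:
{"api": "send_rows", "payload": {"targets": [[0.4,0,-0.003,-0.05,0],[0.4,0,0,-0.05,0],[0.4,0,0,-0.05,0],[0.4,0,0,-0.035,0],[0.4,0,0,0,0]]}}

```text
time: 4.7
tool_pos: [0.6044, 0.3237, 0.036]
tool_rot: [-3.136, 0.01, 0.896]
contact_force: [-0.2, -0.2, 0.3]
opening: 0.0366
grip_force: 0.0
```

Request:
{"api": "send_rows", "payload": {"targets": [[0.4,0,0,0,0],[0,0,0,0,0],[0,0,0,0,0],[0,0,0,0,0],[0,0,0,0,0]], "grip_force": 12}}

```text
time: 5.2
tool_pos: [0.6085, 0.3263, 0.0435]
tool_rot: [3.14, -0.002, 0.9]
contact_force: [-0.1, -0.7, 5.5]
opening: 0.0136
grip_force: 12.0
```

Request:
{"api": "send_rows", "payload": {"targets": [[0,-0.006,0.004,0,-0.14],[0,-0.0055,0.005,0,-0.14],[0,-0.005,0.0055,0,-0.14],[0,-0.004,0.006,0,-0.14],[0,-0.003,0.0065,0,-0.14]]}}

```text
time: 5.7
tool_pos: [0.5851, 0.3531, 0.0435]
tool_rot: [3.141, -0.003, 0.194]
contact_force: [1.8, -0.7, 4.7]
opening: 0.0136
grip_force: 12.0
```

Request:
{"api": "send_rows", "payload": {"targets": [[0,-0.002,0.007,0,-0.14],[0,-0.001,0.0075,0,-0.14],[0,0,0.0075,0,-0.14],[0,0.001,0.0075,0,-0.14],[0,0,0,0,0]]}}

```text
time: 6.2
tool_pos: [0.5831, 0.3832, 0.0434]
tool_rot: [-3.14, -0.002, -0.362]
contact_force: [-0.1, -1.0, 7.7]
opening: 0.0137
grip_force: 12.0
```

Request:
{"api": "send_rows", "payload": {"targets": [[0,0,0,0,0],[0.4,0,0,0,0],[0.4,0,0,0,0],[0.4,0,0,0,0],[0.4,0,0,0,0]]}}

```text
time: 6.7
tool_pos: [0.5821, 0.3823, 0.0415]
tool_rot: [3.141, 0.0, -0.36]
contact_force: [0.7, 0.2, 0.1]
opening: 0.0358
grip_force: 0.0
```

Request:
{"api": "send_rows", "payload": {"targets": [[0.4,0,0,0.02,0],[0.4,0,0,0.04,0.1],[0.4,0,0,0.05,0.1],[0.4,0,-0.03,0.05,0.1],[0.4,0,-0.04,0.025,0.05]]}}

```text
time: 7.2
tool_pos: [0.5828, 0.3183, 0.2237]
tool_rot: [-3.139, -0.005, -0.003]
contact_force: [0.6, -0.7, 0.2]
opening: 0.0366
grip_force: 0.0
```

Request:
{"api": "send_rows", "payload": {"targets": [[0.6,0,-0.045,0,0.05],[0.6,0,-0.045,0,0],[0.6,0,-0.02,0,0],[0.6,0,0,0,0],[0.6,0,0,0,0]]}}

```text
time: 7.7
tool_pos: [0.5823, 0.2067, 0.2198]
tool_rot: [-3.141, -0.0, 0.039]
contact_force: [-0.1, 0.0, -0.1]
opening: 0.0553
grip_force: 0.0
```

Run:
```python
from h import *
grab('wrist','wf2');P,p=cloud('wrist','wf2');s=observe();print(s['time'],s['tool_pos'],s['tool_rot'])
m=pick(P,(.61,.34),.09,.0645,.1);print('knobtop',P[m].mean(0),m.sum(),rect(P[m]))
m=(pick(P,(.6204,.2918),.053,.0195,.0232)).astype(np.uint8)
cs,_=cv2.findContours(m,cv2.RETR_EXTERNAL,cv2.CHAIN_APPROX_NONE);c=max(cs,key=len)[:,0]
Q=P[c[:,1],c[:,0],:2]
from scipy.optimize import least_squares
r=least_squares(lambda x:np.hypot(Q[:,0]-x[0],Q[:,1]-x[1])-.046,[.617,.291],loss='soft_l1',f_scale=.0005);print('disc',r.x,np.median(abs(r.fun)),m.sum())
m=pick(P,(.62,.31),.14,.005,.0125);print('plate',rect(P[m]))
m=pick(P,(.517,.004),.11,.002,.012)&(p.min(2)>90)
print('blade',rect(P[m]),m.sum())
```

```text
7.75 [0.58224139 0.20746941 0.21965502] [-3.14117690e+00  2.82921414e-05  4.01872651e-02]
knobtop [0.58347926 0.38206533 0.06571033] 93 [583.5 382.1  12.1  12.1  84.8]
disc [0.62013062 0.29245319] 0.0007074091355071498 4163
plate [628.3 337.8 222.4 151.1  80.7]
blade [562.6   2.6 216.3 126.8  87.2] 2013
```

View pics/wf2.png

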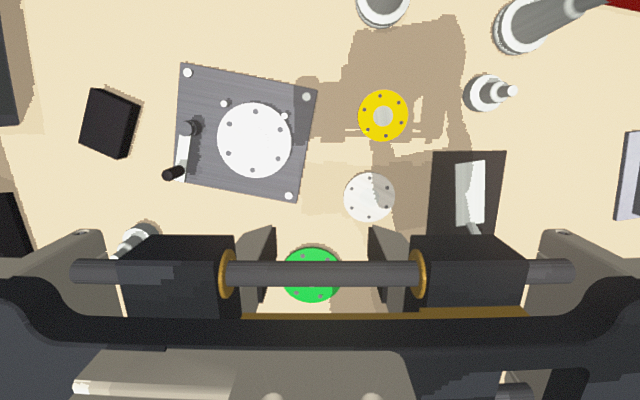

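The keeper is open at about 1.63 rad (knob at (175,173)), and the disc (255,139) hasn't moved. Now the spatula pose, with the mask limited to the mat's interior.

Run:
```python
from h import *
a=np.radians(3.5);R=np.array([[np.cos(a),np.sin(a)],[-np.sin(a),np.cos(a)]])
for f in('wr1','wm1','wm2'):
    P,p=cloud('wrist',f);hsv=cv2.cvtColor(p,cv2.COLOR_RGB2HSV)
    L=(P[...,:2]-[.5173,.0042])@R.T
    m=(L[...,0]<.095)&(L[...,0]>-.02)&(abs(L[...,1])<.045)&(P[...,2]<.009)&(p.max(2)>85)
    m=cv2.morphologyEx(m.astype(np.uint8),cv2.MORPH_OPEN,np.ones((3,3)))>0
    print(f,'blade',rect(P[m]),np.percentile(P[m][:,2],[5,50,95]).round(4),m.sum())
    h=pick(P,(.47,-.015),.1,.045,.07);Q=P[h][:,:2];c=Q.mean(0);w,v=np.linalg.eigh(np.cov((Q-c).T));print(' handle c',c,'yaw',np.degrees(np.arctan(v[1,1]/v[0,1])))
```

```text
wr1 blade [558.3   3.5  92.9  46.1  11.1] [0.0034 0.0051 0.0065] 1927
 handle c [ 0.47032823 -0.01800227] yaw 11.573281251323186
wm1 blade [558.3   2.7  93.2  43.5  10.5] [0.0032 0.0052 0.0066] 2289
 handle c [ 0.46882009 -0.01633406] yaw 11.35156249572146
wm2 blade [558.5   2.1  92.2  42.4  10.7] [0.0036 0.0053 0.0067] 2244
 handle c [ 0.46926676 -0.01359545] yaw 10.726483145301799
```

Request:
{"api": "send_rows", "payload": {"targets": [[0.6,-0.022,-0.044,0,0.03],[0.6,-0.022,-0.044,0,0.03],[0.6,-0.022,-0.044,0,0.03],[0.6,-0.022,-0.044,0,0.03],[0.6,-0.016,-0.03,0,0.023]]}}

```text
time: 8.25
tool_pos: [0.4772, -0.0001, 0.2197]
tool_rot: [3.141, 0.0, 0.185]
contact_force: [-0.3, 0.4, 0.4]
opening: 0.055
grip_force: 0.0
```

Request:
{"api": "send_rows", "payload": {"targets": [[0.6,-0.008,-0.015,-0.04,0],[0.6,0,0,-0.04,0],[0.6,0,0,-0.02,0],[0.6,0,0,0,0],[0.6,0,0,0,0]]}}

```text
time: 8.75
tool_pos: [0.4709, -0.0135, 0.1201]
tool_rot: [3.142, -0.0, 0.184]
contact_force: [-0.0, -1.1, 0.4]
opening: 0.055
grip_force: 0.0
```

Run:
```python
from h import *
grab('wrist','wm3');s=observe();print(s['time'],s['tool_pos'],s['tool_rot'])
P,p=cloud('wrist','wm3')
a=np.radians(3.5);R=np.array([[np.cos(a),np.sin(a)],[-np.sin(a),np.cos(a)]])
L=(P[...,:2]-[.5173,.0042])@R.T
m=(L[...,0]<.095)&(L[...,0]>-.02)&(abs(L[...,1])<.045)&(P[...,2]<.009)&(p.max(2)>85)
m=cv2.morphologyEx(m.astype(np.uint8),cv2.MORPH_OPEN,np.ones((3,3)))>0
print('blade',rect(P[m]),m.sum())
h=pick(P,(.47,-.015),.1,.053,.07);print('handle',rect(P[h]),h.sum())
```

```text
8.8 [ 0.47139113 -0.01368169  0.12073434] [ 3.14092292e+00 -1.77195093e-03  1.84177508e-01]
blade [561.7  10.8 100.5  82.2   3.4] 7695
handle [460.4 -15.9  74.1  15.7  10.8] 1544
```

Request:
{"api": "send_rows", "payload": {"targets": [[0.6,0,0,-0.03,0],[0.6,0,0,-0.03,0],[0.6,0,0,-0.02,0],[0.6,0,0,-0.01,0],[0.6,0,0,-0.004,0]]}}

```text
time: 9.3
tool_pos: [0.471, -0.0141, 0.026]
tool_rot: [3.141, -0.001, 0.183]
contact_force: [0.5, -0.3, -0.1]
opening: 0.055
grip_force: 0.0
```

Request:
{"api": "send_rows", "payload": {"targets": [[0.6,0,0,0,0],[0.6,0,0,0,0],[0,0,0,0,0],[0,0,0,0,0],[0,0,0,0,0]], "grip_force": 60}}

```text
time: 9.8
tool_pos: [0.4705, -0.0144, 0.0261]
tool_rot: [3.141, -0.001, 0.183]
contact_force: [-0.1, -0.4, -0.4]
opening: 0.0356
grip_force: 0.0
```

Request:
{"api": "send_rows", "payload": {"targets": [[0,0,0,0,0],[0,0,0,0,0],[0,0,0,0,0],[0,0,0,0,0],[0,0,0,0,0]]}}

```text
time: 10.3
tool_pos: [0.4702, -0.0143, 0.0257]
tool_rot: [3.141, 0.0, 0.183]
contact_force: [0.1, -0.8, 1.2]
opening: 0.0153
grip_force: 60.0
```

Request:
{"api": "send_rows", "payload": {"targets": [[0,0,0,0.01,0],[0,0,0,0.025,0],[0,0,0,0.035,0],[0,0,0,0.035,0],[0,-0.002,0.02,0.015,-0.02]]}}

```text
time: 10.8
tool_pos: [0.4699, 0.0044, 0.1493]
tool_rot: [3.139, -0.005, 0.16]
contact_force: [1.1, 0.3, -0.9]
opening: 0.0155
grip_force: 60.0
```

Request:
{"api": "send_rows", "payload": {"targets": [[0,-0.005,0.04,0,-0.043],[0,-0.005,0.04,0,-0.043],[0,-0.005,0.04,0,-0.043],[0,-0.005,0.04,0,-0.043],[0,-0.005,0.04,0,-0.043]]}}

```text
time: 11.3
tool_pos: [0.4426, 0.2073, 0.1463]
tool_rot: [3.142, -0.0, -0.054]
contact_force: [0.8, 0.0, -2.1]
opening: 0.0158
grip_force: 60.0
```

Request:
{"api": "send_rows", "payload": {"targets": [[0,-0.005,0.04,0,-0.043],[0,-0.005,0.04,0,-0.043],[0,-0.004,0.025,0,-0.023],[0,0,0.013,0,0],[0,0,0,0,0]]}}

```text
time: 11.8
tool_pos: [0.4291, 0.3247, 0.1459]
tool_rot: [-3.141, -0.0, -0.158]
contact_force: [0.7, 0.4, -1.1]
opening: 0.0157
grip_force: 60.0
```

Request:
{"api": "send_rows", "payload": {"targets": [[0,0,0,0,0],[0,0,0,0,0]]}}

```text
time: 12.0
tool_pos: [0.4295, 0.3224, 0.1457]
tool_rot: [3.141, 0.0, -0.162]
contact_force: [1.7, -0.3, -1.4]
opening: 0.0156
grip_force: 60.0
```

Run:
```python
from h import *
grab('wrist','wf3');s=observe();print(s['time'],s['tool_pos'],s['tool_rot'],s['opening'])
P,p=cloud('wrist','wf3')
t=s['tool_pos'];yaw=s['tool_rot'][2];c,sn=np.cos(yaw),np.sin(yaw)
L=np.stack([(P[...,0]-t[0])*c+(P[...,1]-t[1])*sn,-(P[...,0]-t[0])*sn+(P[...,1]-t[1])*c,P[...,2]-t[2]],-1)
m=(L[...,0]>.05)&(L[...,0]<.16)&(abs(L[...,1])<.04)&(abs(L[...,2]+.0229)<.012)
Q=L[m];print('blade in tool: rect',rect(Q),m.sum());A=np.c_[Q[:,:2],np.ones(len(Q))];print('plane z=ax+by+c',np.linalg.lstsq(A,Q[:,2],rcond=None)[0])
m=(pick(P,(.6204,.2918),.05,.0195,.0232)).astype(np.uint8)
cs,_=cv2.findContours(m,cv2.RETR_EXTERNAL,cv2.CHAIN_APPROX_NONE);k=max(cs,key=len)[:,0]
Q=P[k[:,1],k[:,0],:2]
from scipy.optimize import least_squares
r=least_squares(lambda x:np.hypot(Q[:,0]-x[0],Q[:,1]-x[1])-.046,[.617,.291],loss='soft_l1',f_scale=.0005);print('disc',r.x)
```

```text
12.05 [0.42956744 0.32242801 0.14577681] [ 3.14106156e+00  2.03959409e-04 -1.62652248e-01] 0.015582047231509704
blade in tool: rect [92.7  0.1 40.4 84.9 89.9] 10322
plane z=ax+by+c [-0.00107999 -0.00087328 -0.02051777]
disc [0.63772083 0.28968158]
```

View pics/wf3.png

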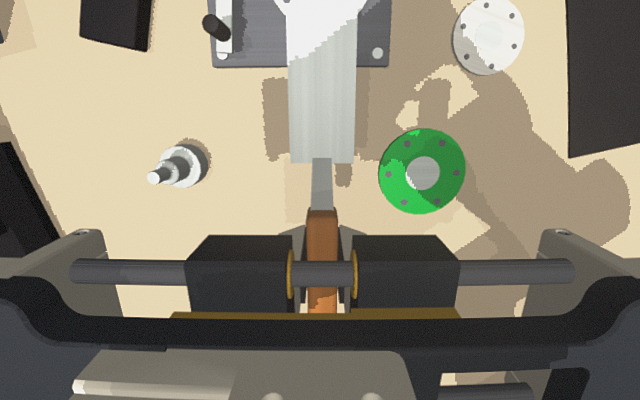

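The blade is level and centred in the tool frame (tip about 135 mm ahead), and hides part of the disc. Lowering to the plate, then inserting slowly.

Request:
{"api": "send_rows", "payload": {"targets": [[0,0,0.001,-0.03,0.002],[0,0,0,-0.03,0],[0,0,0,-0.025,0],[0,0,0,-0.015,0],[0,0,0,-0.008,0]]}}

```text
time: 12.55
tool_pos: [0.4289, 0.3234, 0.0364]
tool_rot: [3.14, 0.002, -0.161]
contact_force: [-0.3, 1.2, -1.3]
opening: 0.0155
grip_force: 60.0
```

Request:
{"api": "send_rows", "payload": {"targets": [[0,0,0,-0.002,0],[0,0,0,-0.001,0],[0,0,0,0,0],[0,0,0,0,0],[0,0,0,0,0]]}}

```text
time: 13.05
tool_pos: [0.4296, 0.3249, 0.0353]
tool_rot: [-3.141, -0.001, -0.159]
contact_force: [0.5, -0.6, -0.6]
opening: 0.0157
grip_force: 60.0
```

Request:
{"api": "send_rows", "payload": {"targets": [[0,0,0,-0.001,0],[0,0.005,-0.001,-0.0005,0],[0,0.005,-0.001,0,0],[0,0.004,-0.0006,0,0],[0,0,0,0,0]]}}

```text
time: 13.55
tool_pos: [0.4441, 0.322, 0.0332]
tool_rot: [-3.141, -0.001, -0.16]
contact_force: [0.2, 0.3, -2.3]
opening: 0.0153
grip_force: 60.0
```

Request:
{"api": "send_rows", "payload": {"targets": [[0,0.004,-0.0006,0,0],[0,0.004,-0.0006,0,0],[0,0.004,-0.0006,0,0],[0,0.004,-0.0006,0,0],[0,0.004,-0.0006,0,0]]}}

```text
time: 14.05
tool_pos: [0.4635, 0.319, 0.0331]
tool_rot: [3.141, 0.0, -0.159]
contact_force: [-0.7, 0.1, -1.6]
opening: 0.0156
grip_force: 60.0
```

Request:
{"api": "send_rows", "payload": {"targets": [[0,0.004,-0.0006,0,0],[0,0.004,-0.0006,0,0],[0,0.004,-0.0006,0,0],[0,0,0,0,0],[0,0,0,0,0]]}}

```text
time: 14.55
tool_pos: [0.4756, 0.3173, 0.0332]
tool_rot: [-3.142, -0.0, -0.159]
contact_force: [1.1, -0.6, -1.3]
opening: 0.0157
grip_force: 60.0
```

Run:
```python
from h import *
grab('wrist','wf4');s=observe();print(s['time'],s['tool_pos'],s['tool_rot'],s['opening'],s['contact_force'])
P,p=cloud('wrist','wf4')
m=pick(P,(.6204,.2918),.05,.0195,.035);Q=P[m]
A=np.c_[Q[:,0]-.62,Q[:,1]-.292,np.ones(len(Q))];print('disc top plane',np.linalg.lstsq(A,Q[:,2],rcond=None)[0],rect(Q))
```

```text
14.6 [0.47544545 0.31727443 0.0331893 ] [ 3.14158416e+00 -3.42266719e-04 -1.59295884e-01] 0.015751186862109134 [ 0.6697263  -0.10765333 -2.73937952]
disc top plane [-0.02675546  0.00369773  0.02423835] [592.9 300.9  83.9  29.1  80.9]
```

Request:
{"api": "send_rows", "payload": {"targets": [[0,0.004,-0.0006,0,0],[0,0.005,-0.0008,0,0],[0,0.005,-0.0008,0,0],[0,0.005,-0.0008,0,0],[0,0.005,-0.0008,0,0]]}}

```text
time: 15.1
tool_pos: [0.4993, 0.3134, 0.0331]
tool_rot: [3.141, 0.001, -0.159]
contact_force: [-3.9, -0.3, 0.0]
opening: 0.0155
grip_force: 60.0
```

Request:
{"api": "send_rows", "payload": {"targets": [[0,0.005,-0.0008,0,0],[0,0.005,-0.0008,0,0],[0,0.005,-0.0008,0,0],[0,0.005,-0.0008,0,0],[0,0.004,-0.0007,0,0]]}}

```text
time: 15.6
tool_pos: [0.5237, 0.3095, 0.0331]
tool_rot: [3.141, 0.0, -0.159]
contact_force: [-2.8, 0.6, -2.1]
opening: 0.0153
grip_force: 60.0
```

Request:
{"api": "send_rows", "payload": {"targets": [[0,0.002,-0.0003,0,0],[0,0,0,0,0],[0,0,0,0,0]]}}

```text
time: 15.9
tool_pos: [0.5258, 0.3092, 0.0332]
tool_rot: [-3.141, -0.001, -0.159]
contact_force: [-0.2, 0.2, -2.5]
opening: 0.0157
grip_force: 60.0
```

```bash
cat >> h.py <<'E'
from scipy.optimize import least_squares
def disc_on(f,z0,z1):
    """disc pose in tool frame (yaw only) from visible top face"""
    s=observe();P,p=grab('wrist',f) and cloud('wrist',f);t=s['tool_pos'];y=s['tool_rot'][2];c,sn=np.cos(y),np.sin(y)
    L=np.stack([(P[...,0]-t[0])*c+(P[...,1]-t[1])*sn,-(P[...,0]-t[0])*sn+(P[...,1]-t[1])*c,P[...,2]-t[2]],-1)
    with np.errstate(invalid='ignore'): m=((abs(L[...,1])<.055)&(L[...,0]>.035)&(L[...,0]<.16)&(L[...,2]>z0)&(L[...,2]<z1)).astype(np.uint8)
    cs,_=cv2.findContours(m,cv2.RETR_EXTERNAL,cv2.CHAIN_APPROX_NONE);k=max(cs,key=len)[:,0];k=k[(k[:,1]>3)];Q=L[k[:,1],k[:,0]]
    r=least_squares(lambda x:np.hypot(Q[:,0]-x[0],Q[:,1]-x[1])-.046,[.095,0],loss='soft_l1',f_scale=.0005)
    A=L[m>0];pl=np.linalg.lstsq(np.c_[A[:,0]-.095,A[:,1],np.ones(len(A))],A[:,2],rcond=None)[0]
    ctr=[t[0]+c*r.x[0]-sn*r.x[1],t[1]+sn*r.x[0]+c*r.x[1]]
    print(s['time'],'tcp',t.round(4),'rot',s['tool_rot'].round(3),'F',s['contact_force'].round(1),'grip',s['grip_force'])
    print('disc in tool',r.x.round(4),'res',np.median(abs(r.fun)).round(4),'plane',pl.round(4),'world',np.round(ctr,4),m.sum(),'vmin',k[:,1].min())
E
python3 -c "
from h import *
disc_on('wf5',-.015,.0)"
```

```text
15.9 tcp [0.5258 0.3092 0.0332] rot [-3.141e+00 -1.000e-03 -1.590e-01] F [-0.2  0.2 -2.5] grip 59.98945891857147
disc in tool [0.1006 0.003 ] res 0.0003 plane [-0.0065 -0.0001 -0.0087] world [0.6256 0.2963] 21793 vmin 4
```

View pics/wf5.png

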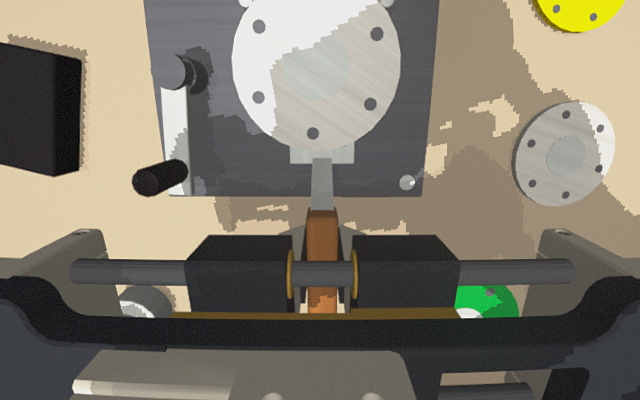

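The disc lies flat on the blade, centred at about (316,62) in the image, +5 mm along the blade. Lifting gently; I'm also checking the oil bottle's position for later clearance.

Request:
{"api": "send_rows", "payload": {"targets": [[0,0,0,0.003,0],[0,0,0,0.006,0],[0,0,0,0.01,0],[0,0,0,0.014,0],[0,0,0,0.018,0]]}}

```text
time: 16.45
tool_pos: [0.5251, 0.3093, 0.0854]
tool_rot: [3.141, 0.0, -0.159]
contact_force: [0.2, 0.2, -3.1]
opening: 0.0155
grip_force: 60.0
```

Request:
{"api": "send_rows", "payload": {"targets": [[0,0,0,0.02,0],[0,0,0,0.018,0],[0,0,0,0.014,0],[0,0,0,0.01,0],[0,0,0,0.006,0]]}}

```text
time: 16.95
tool_pos: [0.5256, 0.3095, 0.154]
tool_rot: [-3.141, -0.002, -0.159]
contact_force: [-0.5, 0.8, -3.4]
opening: 0.0154
grip_force: 60.0
```

Request:
{"api": "send_rows", "payload": {"targets": [[0,0,0,0.003,0],[0,0,0,0,0],[0,0,0,0,0]]}}

```text
time: 17.25
tool_pos: [0.5249, 0.3092, 0.1545]
tool_rot: [3.141, 0.001, -0.159]
contact_force: [0.6, -0.0, -3.2]
opening: 0.016
grip_force: 60.0
```

```bash
python3 -c "
from h import *
disc_on('wf6',-.018,.003)
for f in('wr1','wm1'):
    P,p=cloud('wrist',f);m=pick(P,(.46,-.45),.07,.03,.15);print('oil',P[m].mean(0),P[m].min(0),P[m].max(0),m.sum()) if m.any() else 0
P,p=cloud('top','top0');m=pick(P,(.46,-.45),.07,.03,.15);print('oil',P[m].mean(0),P[m].min(0),P[m].max(0))
"
```

```text
17.25 tcp [0.5249 0.3092 0.1545] rot [ 3.141e+00  1.000e-03 -1.590e-01] F [ 0.6 -0.  -3.2] grip 59.9888813495636
disc in tool [0.1005 0.0031] res 0.0003 plane [-0.0114 -0.0013 -0.0089] world [0.6246 0.2963] 21752 vmin 4
oil [ 0.48510605 -0.44380976  0.0513254 ] [ 0.46886266 -0.46835002  0.03010746] [ 0.48970725 -0.42663581  0.07767149] 428
oil [ 0.46794958 -0.43628285  0.07492675] [ 0.4375545  -0.46589085  0.03010145] [ 0.48887215 -0.42437667  0.12086696] 2793
oil [ 0.46240145 -0.44050743  0.08918487] [ 0.43686394 -0.47080498  0.03124022] [ 0.48686061 -0.42478633  0.13620743]
```

Request:
{"api": "send_rows", "payload": {"targets": [[0,0,-0.003,0,0],[0,0,-0.007,0,0.004],[0,0,-0.011,0,0.008],[0,0,-0.015,0,0.012],[0,0,-0.019,0,0.016]]}}

```text
time: 17.8
tool_pos: [0.5251, 0.2533, 0.1551]
tool_rot: [3.141, 0.0, -0.118]
contact_force: [0.3, -0.6, -2.5]
opening: 0.0154
grip_force: 60.0
```

Request:
{"api": "send_rows", "payload": {"targets": [[0,-0.001,-0.023,0,0.016],[0,-0.001,-0.025,0,0.016],[0,-0.001,-0.025,0,0.016],[0,-0.001,-0.025,0,0.016],[0,-0.001,-0.025,0,0.016]]}}

```text
time: 18.3
tool_pos: [0.5199, 0.1294, 0.1553]
tool_rot: [3.141, -0.0, -0.039]
contact_force: [0.3, -0.3, -2.9]
opening: 0.016
grip_force: 60.0
```

Request:
{"api": "send_rows", "payload": {"targets": [[0,-0.001,-0.025,0,0.016],[0,-0.001,-0.025,0,0.016],[0,-0.001,-0.025,0,0.016],[0,-0.001,-0.025,0,0.016],[0,-0.001,-0.025,0,0.016]]}}

```text
time: 18.8
tool_pos: [0.5147, 0.0045, 0.1554]
tool_rot: [3.141, -0.0, 0.041]
contact_force: [-0.3, 0.1, -3.4]
opening: 0.0155
grip_force: 60.0
```

Request:
{"api": "send_rows", "payload": {"targets": [[0,-0.001,-0.025,0,0.016],[0,-0.001,-0.025,0,0.016],[0,-0.001,-0.025,0,0.016],[0,-0.001,-0.025,0,0.016],[0,-0.001,-0.025,0,0.016]]}}

```text
time: 19.3
tool_pos: [0.5095, -0.1205, 0.1554]
tool_rot: [3.141, 0.0, 0.121]
contact_force: [0.2, 0.0, -2.5]
opening: 0.0155
grip_force: 60.0
```

Request:
{"api": "send_rows", "payload": {"targets": [[0,-0.001,-0.025,0,0.016],[0,-0.001,-0.025,0,0.016],[0,-0.001,-0.025,0,0.012],[0,-0.001,-0.025,0,0.008],[0,-0.001,-0.023,0,0.004]]}}

```text
time: 19.8
tool_pos: [0.5043, -0.2436, 0.1553]
tool_rot: [3.141, 0.0, 0.177]
contact_force: [-0.0, 0.3, -2.7]
opening: 0.0156
grip_force: 60.0
```

Request:
{"api": "send_rows", "payload": {"targets": [[0,0,-0.019,0,0],[0,0,-0.015,0,0],[0,0,-0.011,0,0],[0,0,-0.007,0,0],[0,0,-0.003,0,0]]}}

```text
time: 20.3
tool_pos: [0.5052, -0.297, 0.1551]
tool_rot: [-3.142, 0.0, 0.177]
contact_force: [0.7, 0.4, -2.9]
opening: 0.0158
grip_force: 60.0
```

Request:
{"api": "send_rows", "payload": {"targets": [[0,0,0,0,0],[0,0,0,0,0],[0,0,0,0,0]]}}

```text
time: 20.6
tool_pos: [0.5054, -0.296, 0.1553]
tool_rot: [-3.141, 0.0, 0.178]
contact_force: [0.2, -0.6, -2.7]
opening: 0.0157
grip_force: 60.0
```

```bash
python3 -c "
from h import *
disc_on('wr2',-.018,.003)
P,p=cloud('wrist','wr2');m=pick(P,(.6016,-.2807),.09,.038,.05);print(rect(P[m]),m.sum())
"
```

```text
20.6 tcp [ 0.5054 -0.296   0.1553] rot [-3.141  0.     0.178] F [ 0.2 -0.6 -2.7] grip 59.98883128166199
disc in tool [0.1004 0.0029] res 0.0004 plane [-0.0097 -0.0009 -0.0088] world [ 0.6037 -0.2754] 21740 vmin 4
[ 554.1 -289.3   12.4   85.5   10.2] 236
```

Request:
{"api": "send_rows", "payload": {"targets": [[0,-0.001,-0.002,-0.003,0],[0,-0.001,-0.002,-0.006,0],[0,0,0,-0.01,0],[0,0,0,-0.012,0],[0,0,0,-0.012,0]]}}

```text
time: 21.15
tool_pos: [0.5029, -0.3005, 0.1107]
tool_rot: [-3.141, 0.001, 0.177]
contact_force: [0.2, 0.5, -3.1]
opening: 0.016
grip_force: 60.0
```

Request:
{"api": "send_rows", "payload": {"targets": [[0,0,0,-0.012,0],[0,0,0,-0.01,0],[0,0,0,-0.007,0],[0,0,0,-0.004,0],[0,0,0,-0.002,0]]}}

```text
time: 21.65
tool_pos: [0.5033, -0.3007, 0.0769]
tool_rot: [-3.142, 0.0, 0.177]
contact_force: [0.2, 0.3, -3.1]
opening: 0.0157
grip_force: 60.0
```

Request:
{"api": "send_rows", "payload": {"targets": [[0,0,0,0,0],[0,0,0,0,0],[0,0,0,0,0]]}}

```text
time: 21.95
tool_pos: [0.5035, -0.3008, 0.0777]
tool_rot: [3.141, -0.001, 0.177]
contact_force: [-0.2, -0.3, -2.3]
opening: 0.0154
grip_force: 60.0
```

```bash
python3 -c "
from h import *
disc_on('wr3',-.018,.003)
"
```

```text
21.95 tcp [ 0.5035 -0.3008  0.0777] rot [ 3.141e+00 -1.000e-03  1.770e-01] F [-0.2 -0.3 -2.3] grip 59.98903155326843
disc in tool [0.1004 0.0029] res 0.0003 plane [-0.0053 -0.001  -0.0088] world [ 0.6019 -0.2804] 21888 vmin 4
```

Request:
{"api": "send_rows", "payload": {"targets": [[0,0,0.001,-0.002,0],[0,0,0,-0.002,0],[0,0,0,-0.002,0],[0,0,0,-0.002,0],[0,0,0,-0.0015,0]]}}

```text
time: 22.5
tool_pos: [0.5032, -0.2996, 0.0674]
tool_rot: [-3.141, 0.0, 0.177]
contact_force: [0.2, 0.3, -4.4]
opening: 0.0153
grip_force: 60.0
```

Request:
{"api": "send_rows", "payload": {"targets": [[0,0,0,-0.0015,0],[0,0,0,-0.0015,0],[0,0,0,-0.0015,0],[0,0,0,-0.0015,0],[0,0,0,-0.0015,0]]}}

```text
time: 23.0
tool_pos: [0.5034, -0.2998, 0.0603]
tool_rot: [3.141, -0.0, 0.177]
contact_force: [0.7, -1.5, -1.7]
opening: 0.0155
grip_force: 60.0
```

Request:
{"api": "send_rows", "payload": {"targets": [[0,0,0,-0.002,0],[0,0,0,-0.002,0],[0,0,0,-0.002,0],[0,0,0,0,0],[0,0,0,0,0]]}}

```text
time: 23.5
tool_pos: [0.5032, -0.2997, 0.0541]
tool_rot: [-3.142, 0.0, 0.177]
contact_force: [1.3, -0.6, -0.4]
opening: 0.0155
grip_force: 60.0
```

```bash
python3 -c "
from h import *
disc_on('wr4',-.007,.010)
"
```

```text
23.5 tcp [ 0.5032 -0.2997  0.0541] rot [-3.142  0.     0.177] F [ 1.3 -0.6 -0.4] grip 59.989373087882996
disc in tool [0.1004 0.0029] res 0.0003 plane [ 0.0066 -0.0002  0.0027] world [ 0.6016 -0.2792] 24211 vmin 4
```

View pics/wr4.png

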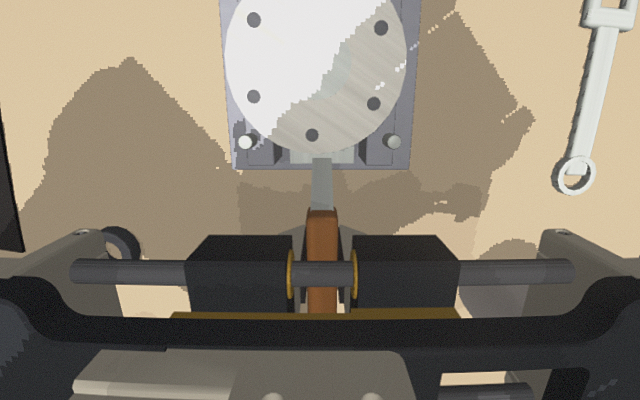

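The disc sits level between the visible posts at (246,142) and (393,142), with its underside at 44.8 mm. The blade is free in the slot, so I'm withdrawing along the rails.

Request:
{"api": "send_rows", "payload": {"targets": [[0,-0.005,-0.0009,0,0],[0,-0.0098,-0.0018,0,0],[0,-0.0098,-0.0018,0,0],[0,-0.0098,-0.0018,0,0],[0,-0.0098,-0.0018,0,0]]}}

```text
time: 24.05
tool_pos: [0.4579, -0.308, 0.0543]
tool_rot: [3.142, 0.0, 0.176]
contact_force: [-0.1, -0.2, -1.3]
opening: 0.0156
grip_force: 60.0
```

Request:
{"api": "send_rows", "payload": {"targets": [[0,-0.0098,-0.0018,0,0],[0,-0.0098,-0.0018,0,0],[0,-0.0098,-0.0018,0,0],[0,-0.0098,-0.0018,0,0],[0,-0.0098,-0.0018,0,0]]}}

```text
time: 24.55
tool_pos: [0.4092, -0.3169, 0.0542]
tool_rot: [3.142, 0.0, 0.177]
contact_force: [-0.5, -0.5, -0.8]
opening: 0.0156
grip_force: 60.0
```

Request:
{"api": "send_rows", "payload": {"targets": [[0,-0.005,-0.0009,0,0],[0,0,0,0,0],[0,0,0,0,0],[0,0,0,0,0],[0,0,0,0,0]]}}

```text
time: 25.05
tool_pos: [0.4054, -0.3176, 0.0542]
tool_rot: [3.141, -0.0, 0.177]
contact_force: [0.0, 0.8, -1.3]
opening: 0.0157
grip_force: 60.0
```

Request:
{"api": "send_rows", "payload": {"targets": [[0,0,0,0.01,0],[0,0,0,0.025,0],[0,0,0,0.03,0],[0,0,0,0.02,0],[0,0,0,0.01,0]]}}

```text
time: 25.55
tool_pos: [0.4059, -0.3183, 0.1518]
tool_rot: [3.138, -0.002, 0.177]
contact_force: [-0.0, -0.4, -1.0]
opening: 0.0156
grip_force: 60.0
```

```bash
python3 -c "
from h import *
grab('wrist','wr5');P,p=cloud('wrist','wr5');s=observe();print(s['time'],s['tool_pos'],s['tool_rot'])
m=pick(P,(.6016,-.28),.06,.053,.0585);Q=P[m];print(rect(Q),np.linalg.lstsq(np.c_[Q[:,:2]-[.6016,-.28],np.ones(len(Q))],Q[:,2],rcond=None)[0],m.sum())
"
```

```text
25.6 [ 0.40608004 -0.31851713  0.15231673] [ 3.13749781e+00 -2.65873360e-03  1.77087152e-01]
[ 561.8 -287.2    7.    82.9   10.1] [0.15849031 0.02225938 0.06288265] 262
```

Request:
{"api": "send_rows", "payload": {"targets": [[0,0.004,0.02,0,0],[0,0.008,0.04,0,0],[0,0.009,0.042,0,0],[0,0.009,0.042,0,0.003],[0,0.009,0.042,0,0.003]]}}

```text
time: 26.1
tool_pos: [0.4436, -0.1299, 0.1485]
tool_rot: [-3.141, 0.001, 0.182]
contact_force: [1.4, 0.4, -1.7]
opening: 0.0156
grip_force: 60.0
```

Request:
{"api": "send_rows", "payload": {"targets": [[0,0.009,0.042,0,0],[0,0.009,0.042,0,0],[0,0.005,0.022,0,0],[0,0.0025,0.012,0,0],[0,0,0,-0.02,0]]}}

```text
time: 26.6
tool_pos: [0.4712, -0.0127, 0.1303]
tool_rot: [3.14, -0.004, 0.185]
contact_force: [1.0, 0.0, -1.7]
opening: 0.0153
grip_force: 60.0
```

Request:
{"api": "send_rows", "payload": {"targets": [[0,0,0,-0.03,0],[0,0,0,-0.03,0],[0,0,0,-0.02,0],[0,0,0,-0.012,0],[0,0,0,-0.006,0]]}}

```text
time: 27.1
tool_pos: [0.4685, -0.0142, 0.0296]
tool_rot: [-3.141, 0.003, 0.182]
contact_force: [1.6, -0.1, -1.4]
opening: 0.0155
grip_force: 60.0
```

Request:
{"api": "send_rows", "payload": {"targets": [[0,0,0,0,0],[0,0,0,0,0],[0,0,0,0,0]]}}

```text
time: 27.4
tool_pos: [0.4701, -0.0139, 0.0319]
tool_rot: [3.141, -0.001, 0.183]
contact_force: [0.4, -0.6, -1.1]
opening: 0.0153
grip_force: 60.0
```

Request:
{"api": "send_rows", "payload": {"targets": [[0,0,0,-0.003,0],[0,0,0,-0.002,0],[0,0,0,-0.001,0],[0,0,0,0,0],[0,0,0,0,0]]}}

```text
time: 27.9
tool_pos: [0.4695, -0.0137, 0.0256]
tool_rot: [3.141, -0.0, 0.183]
contact_force: [-2.6, -0.9, 4.9]
opening: 0.0156
grip_force: 60.0
```

Request:
{"api": "send_rows", "payload": {"targets": [[0.05,0,0,-0.0005,0],[0.15,0,0,0,0],[0.3,0,0,0,0],[0.45,0,0,0,0],[0.6,0,0,0,0]], "grip_force": 5}}

```text
time: 28.4
tool_pos: [0.4698, -0.0137, 0.0246]
tool_rot: [3.141, -0.0, 0.183]
contact_force: [-0.6, -0.1, 0.3]
opening: 0.0353
grip_force: 0.0
```

Request:
{"api": "send_rows", "payload": {"targets": [[0.6,0,0,0,0],[0.6,0,0,0,0],[0.6,0,0,0.01,0],[0.6,0,0,0.02,0],[0.6,0,0,0.03,0]]}}

```text
time: 28.9
tool_pos: [0.4686, -0.0135, 0.0849]
tool_rot: [-3.141, 0.003, 0.183]
contact_force: [-0.2, -1.2, 0.1]
opening: 0.055
grip_force: 0.0
```

Request:
{"api": "send_rows", "payload": {"targets": [[0.6,0,0,0.05,0],[0.6,0,0,0.05,0],[0.6,0,-0.04,0.04,0],[0.6,0,-0.04,0,0],[0.6,0,-0.03,0,0]]}}

```text
time: 29.4
tool_pos: [0.4699, -0.1208, 0.2225]
tool_rot: [3.139, -0.004, 0.183]
contact_force: [-0.1, -0.4, -0.3]
opening: 0.0547
grip_force: 0.0
```

Request:
{"api": "send_rows", "payload": {"targets": [[0.6,0,-0.02,0,0],[0.6,0,0,0,0],[0.6,0,0,0,0]]}}

```text
time: 29.7
tool_pos: [0.4693, -0.1388, 0.2204]
tool_rot: [-3.141, -0.0, 0.182]
contact_force: [0.0, 0.8, 0.6]
opening: 0.055
grip_force: 0.0
```

Run:
```python
from h import *
grab('wrist','end');P,p=cloud('wrist','end');s=observe();print(s['time'],s['tool_pos'],s['tool_rot'],s['contact_force'])
m=pick(P,(.6016,-.28),.055,.053,.0585);Q=P[m];print('disc',m.sum(),Q.mean(0),rect(Q),np.linalg.lstsq(np.c_[Q[:,:2]-[.6016,-.28],np.ones(len(Q))],Q[:,2],rcond=None)[0])
a=np.radians(3.5);R=np.array([[np.cos(a),np.sin(a)],[-np.sin(a),np.cos(a)]])
L=(P[...,:2]-[.5173,.0042])@R.T
m=(L[...,0]<.095)&(L[...,0]>-.0)&(abs(L[...,1])<.045)&(P[...,2]<.02)&(p.max(2)>85)
m=cv2.morphologyEx(m.astype(np.uint8),cv2.MORPH_OPEN,np.ones((3,3)))>0
Q=P[m];print('blade',rect(Q),np.percentile(Q[:,2],[5,50,95]),np.linalg.lstsq(np.c_[Q[:,:2]-[.56,0],np.ones(len(Q))],Q[:,2],rcond=None)[0])
P,p=cloud('top',(grab('top','top9'),'top9')[1]);m=pick(P,(.6,.36),.09,.055,.1);print('knob',P[m].mean(0),m.sum())
```

```text
29.75 [ 0.46934851 -0.13830621  0.22033004] [-3.14123581e+00 -5.89722494e-05  1.82820248e-01] [ 0.15271993  0.14070833 -0.18478985]
disc 5833 [ 0.60182983 -0.27827477  0.05684331] [ 601.  -279.3   92.2   91.7   16.8] [ 0.00096185 -0.00209795  0.05684671]
blade [565.2  -4.6  94.5  67.6   4.7] [0.0022105  0.00501502 0.00655448] [-0.01546581  0.03037901  0.0049294 ]
knob [0.58015054 0.38220376 0.06496328] 27
```

View pics/end.png

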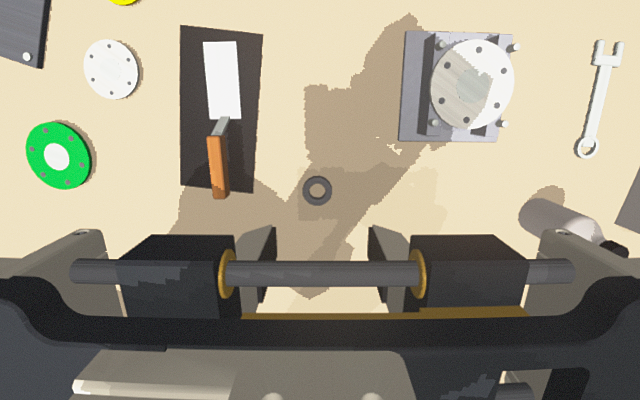

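The disc (472,84) is flat on the rails, within 2 mm of the seat centre. The spatula (222,110) lies flat on its mat, the keeper is open, and the robot touches nothing.

```bash
python3 -c "
from h import *
print(hand_in())"
```

```text
the job is handed in; nothing more can be done
None
```

The job is handed in, with no verdict shown: the last look had the disc flat on the rack rails about 2 mm from the seat centre, the spatula flat on its mat, the keeper open at about 1.6 rad and the robot clear.

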